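# Roll-test clay rods and sort out the wobbly one

### The job

Check the two wooden rods one at a time: with lightly pressing fingertips roll a rod about a quarter turn across the marble slab, feel whether it runs true or wobbles, and put it away before going on to the other. Lay a rod that rolls true in the two notches of the wooden rest; drop one that rocks or wobbles into the grey tub, lying flat. Never press a rod against the slab or the rest with more than 20 N, and leave the cup, bowl, spatula and brush alone.

Things in the scene. Friction and masses are not known exactly. Their poses are not given: they have to be found in the camera images.
- rod_a: plain wooden clay-rolling rod, 160 mm long, about 18 mm thick, 30 to 55 g; origin mid-length on its axis, x along it. Starts lying on the slab, free to roll; stiff: 1 mm of overtravel is many newtons. True: its thickness keeps within 0.3 mm as it turns. Out of round (either may be): about 3 mm thicker a quarter turn from how it lies, so it lifts the fingertip rolling it
- rod_b: plain wooden clay-rolling rod, 160 mm long, about 18 mm thick, 30 to 55 g; origin mid-length on its axis, x along it. Starts lying on the slab, free to roll; stiff: 1 mm of overtravel is many newtons. True: its thickness keeps within 0.3 mm as it turns. Out of round (either may be): about 3 mm thicker a quarter turn from how it lies, so it lifts the fingertip rolling it
- slab: fixed flat marble slab, 220 mm (its x) by 310 mm (its y), 12 mm thick, with an aluminium strip standing 5 mm proud along each of its two y edges so that rods cannot roll off; origin at the centre of its underside, z up. The rods lie roughly along its x and roll along its y
- rest: fixed light-wood rod rest: base 150 by 80 by 10 mm with two upright V notches, 12 mm thick and 116 mm apart along its x, open upwards, 45 degree sides, 51 mm wide at the mouth, mouth 53 mm above the table, bottom of the V 28 mm above the table; origin at the centre of the underside, a rod lies along its x
- rest_seat (a point): where the middle of an 18 mm rod's axis comes to lie when seated in both notches of the rest, 41 mm above the table; axes as the rest's
- tub: fixed open grey plastic tub for rejects, outside 220 mm (its x) by 120 mm (its y) by 40 mm high, walls and floor 4 mm; origin at the centre of its underside
- cup: white plastic cup, 74 mm wide, 90 mm high, bystander; origin at its foot
- bowl: white bowl, 100 mm wide, 40 mm high, bystander; origin at its foot
- spatula: wooden modelling spatula, 200 mm long, bystander, lying along its x; origin on its underside
- brush: brush with a blue handle, 190 mm long, bystander, lying along its x; origin on its underside
Mind the look-alikes: they are no part of the job. Leave any white look-alike of the rod_a alone.

How it is judged:
By the outcome, as a careful person would: the job done as asked, in the order asked, and still so for the second after the job is handed in, with the robot touching nothing.
It also fails if it takes over 72 s, if anything falls off the work surface, if the arm or the gripper's body presses on something with over 40 N, if the wrist force passes 120 N, or if a joint passes its speed limit or range.

### The arm

A 6-joint arm with a two-finger parallel gripper is mounted at the origin on the work surface. World frame = base frame: x ahead of the robot, y to its left, z up, the work surface at z = 0. Lengths are in m, angles in degrees, forces in N, time in s.
With the tool pointing down it reaches from about 0.25 to 0.725 m from the base axis. Payload 9.7 kg.
Tool frame: the origin (TCP) lies on the centre line of the jaws, within the pads' length; the fingertips stand 14 mm ahead of it and the grasp point (between the pads) lies 5 mm behind it; z points along the fingers, y is the line along which they close (so a half turn about z gives the same grasp; the last joint's range is limited). The gripper opens to 85 mm and grips with 20 to 120 N. Pads are 22 mm wide; open, the fingers measure 114 mm over their backs; the gripper's body (76 mm by 85 mm) begins 54 mm behind the grasp point. The pads swing forward as they close: fully open they stand 13 mm farther back than shut.
Start: joints at [0, 4.979, 10.078, 95.1, 0, 90], TCP at [0.55, -0, 0.245] pointing down, gripper open.
Joint ranges: [-179.16, 179.16], [-48.56, 103.87], [-65.8, 70.77], [-126.05, 130.52], [-82.76, 87.17], [-180, 180]. Speed limits (degrees/s): [127.2, 127.2, 147.25, 180, 180, 180].

### API

Orientations are given as [roll, pitch, yaw] about the fixed x, y, z axes, in that order (R = Rz(yaw) Ry(pitch) Rx(roll)).
In Python, from workcell import bot, camera, get_calibration, ticket gives the robot as it stands. The module is installed in compiled form; this text tells all that it offers.
- The arm moves only by the tool send_rows, never from a script. Its arguments are lists of equal length, an entry for each row: "linear": the shift along the tool's x, y, z in m, a list of three; "twist": the turn, a rotation vector about the tool's x, y, z in units of 10 degrees (1.0 is 10 degrees), a list of three; "gripper": the opening in per cent of the stroke, from 0 (shut) to 100 (fully open). In form: {"linear": [[x, y, z], ...], "twist": [[wx, wy, wz], ...], "gripper": [gripper, ...]}. A call has 1 to 8 rows; each row shifts and turns the commanded pose from where the row before left it, along the tool's axes as they then stand; what a row does not reach is not made up. A row lasts 1/8 s, in which the tool goes at most 62.5 mm and 10.7 degrees, less where a joint would pass 70% of its speed; a pose out of reach is approached as far as the arm can. A call with a gripper value outside its range is refused whole. The fingers move at their own pace and stop on an object; "grip_force" is the grip in N (left out, the last holds). Time passes only in rows, so rows that do not move let the fingers close. It gives the time, the measured TCP pose, the force, the opening and the grip force at its end, in the units of the state.
- bot.get_obs(): the state, without advancing time (a new reading comes with each control period).
- camera(name): name is "scene" or "side" or "wrist"; returns the picture (480x640x3 uint8, red, green, blue); there is no depth.
- get_calibration(name): a dict with "fx", "fy", "cx", "cy" (pixels), "origin" and "orientation" of the camera in the world; the wrist camera has in their place "hand_eye" (4x4, takes a point from camera to tool coordinates, whose origin is the TCP and whose axes are the flange's). Camera axes: x right, y down, z forward; pixel columns grow to the right and rows downward; lengths in m; the calibration is good to about 2 mm. A picture is of the moment at which its call begins: read the wrist's pose just before it. get_calibration takes no time and is no camera call.
- ticket.job_done(): hands the job in; it is judged then, once.
The state is a dict: "time": time; "q": joint angles; "qd": joint speeds; "joint_efforts": joint torques, N m; "ee_pos": TCP position; "tcp_rot": TCP orientation; "wrist_force": force on the tool from outside, world axes, zero at the start; "torque": the same for the moment, N m; "opening": finger opening in m; "grasp_force": force on a finger pad.
Only numpy, scipy, OpenCV 4.12 (cv2) and the standard library are available. Lean on these libraries where they do the work, as an engineer would, in place of code of your own. Each camera call takes 0.05 s, during which the arm holds its last target. There are 200 camera calls.

## Working session

There is one attempt and no reset: what is moved stays moved. The work goes in short steps, Python scripts to look and compute and a tool call to move; the robot and the scene stay as the last step left them, time stands still between calls to the robot, and variables do not carry over. Pictures are saved under pics/ and viewed, at most 10 in all, crops included, and the job is handed in when it is done.

Besides the shell and the picture viewer there is one more tool, called after "Request:" by a JSON object that holds its "name" and its "arguments", one argument or row to a line. send_rows: Moves the arm, as the interface text tells. Its arguments: {"type":"object","properties":{"linear":{"type":"array"},"twist":{"type":"array"},"gripper":{"type":"array"},"grip_force":{"type":"number"}},"required":["linear","twist","gripper"]}

```bash
mkdir -p pics
python3 - <<'E'
from workcell import bot,camera,get_calibration
import cv2
for n in("scene","side","wrist"):
    print(n,get_calibration(n))
o=bot.get_obs();print(o)
a=camera("scene");b=camera("wrist");s=camera("side")
for n,i in(("scene",a),("wrist",b),("side",s)):cv2.imwrite(f"pics/{n}0.png",i[:,:,::-1])
E
```

```text
scene {'fx': 530.7283811530928, 'fy': 530.7283811530928, 'cx': 321.64996106506175, 'cy': 238.66476020926166, 'origin': array([ 1.4783816 , -0.41966059,  0.83066347]), 'orientation': array([-126.50036673,    0.49203349,   74.10454103])}
side {'fx': 541.734108931289, 'fy': 541.734108931289, 'cx': 303.37442318338645, 'cy': 245.27178204328624, 'origin': array([-0.14202813, -0.72463199,  0.87913174]), 'orientation': array([-134.3753956 ,   -0.19289869,  -45.05164961])}
wrist {'fx': 380.13541371357724, 'fy': 380.13541371357724, 'cx': 322.69398591906423, 'cy': 242.22062834869294, 'hand_eye': array([[ 4.53016340e-04, -9.53212977e-01, -3.02299215e-01,
         7.66360555e-02],
       [ 9.99999725e-01,  6.09177713e-04, -4.22296451e-04,
         8.99547135e-04],
       [ 5.86692402e-04, -3.02298941e-01,  9.53212991e-01,
        -1.28515395e-01],
       [ 0.00000000e+00,  0.00000000e+00,  0.00000000e+00,
         1.00000000e+00]])}
{'time': 0.0, 'q': array([2.35895090e-03, 5.01293174e+00, 1.00340716e+01, 9.50989316e+01,
       8.80230406e-04, 9.00015693e+01]), 'qd': array([ 0.00194552,  0.06117037,  0.05419672,  0.0333689 , -0.08015313,
       -0.0548838 ]), 'joint_efforts': array([ 7.68234549e-04, -5.20392072e+01,  4.64802504e+01,  1.63646933e-02,
        2.23589603e-05, -6.77332673e-05]), 'ee_pos': array([5.49794221e-01, 2.67991818e-05, 2.44562051e-01]), 'tcp_rot': array([-1.79922208e+02, -8.78098890e-04,  9.00007884e+01]), 'wrist_force': array([ 0.19135484, -0.21552486, -0.05004965]), 'torque': array([-0.03424584,  0.00591079, -0.00490033]), 'grasp_force': 0.0, 'opening': 0.08552698428189982}
```

View pics/scene0.png

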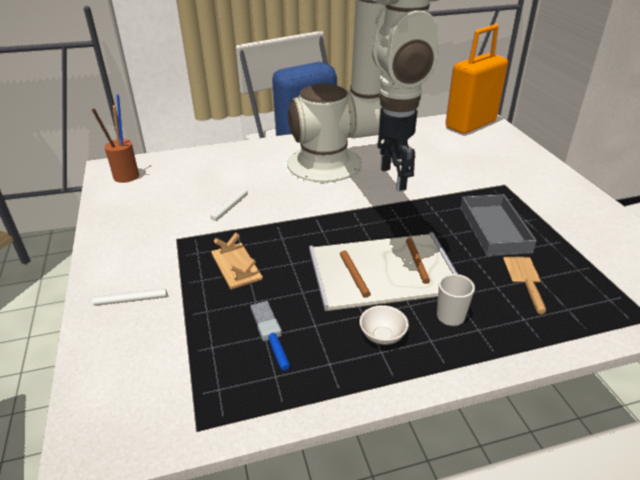

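View pics/wrist0.png

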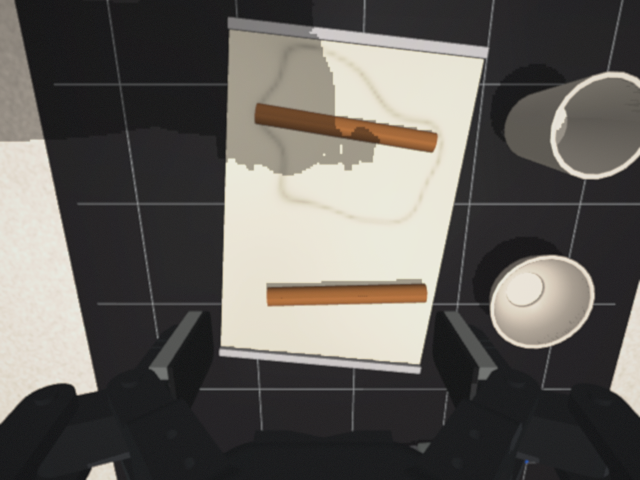

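The scene view shows brown rods on the slab at (355,273) and (417,260), the rest at (237,262) and the tub at (497,222). The white sticks at (230,205) and (130,297) are look-alikes lying off the slab. In the wrist view the brown rods are at (346,127) and (346,294). They are the only brown rods, so these two are the ones meant.

View pics/side0.png

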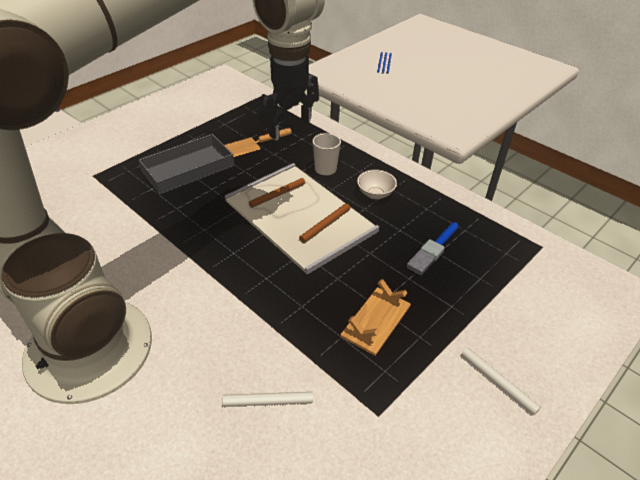

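```bash
cat > h.py <<'E'
import numpy as np, cv2
from scipy.spatial.transform import Rotation as R
from workcell import bot,camera,get_calibration
def cam(name,o=None):
    c=get_calibration(name)
    if name=="wrist":
        H=np.array(c["hand_eye"]); Rt=R.from_euler("xyz",o["tcp_rot"],degrees=True).as_matrix()
        return c,Rt@H[:3,:3],Rt@H[:3,3]+o["ee_pos"]
    return c,R.from_euler("xyz",c["orientation"],degrees=True).as_matrix(),np.array(c["origin"])
def cast(K,uv,z):
    c,Rm,t=K; uv=np.atleast_2d(uv).astype(float)
    d=np.c_[(uv[:,0]-c["cx"])/c["fx"],(uv[:,1]-c["cy"])/c["fy"],np.ones(len(uv))]@Rm.T
    return t+d*((z-t[2])/d[:,2])[:,None]
def proj(K,P):
    c,Rm,t=K; p=(np.atleast_2d(P)-t)@Rm
    return np.c_[p[:,0]/p[:,2]*c["fx"]+c["cx"],p[:,1]/p[:,2]*c["fy"]+c["cy"]]
def brown(im):
    h=cv2.cvtColor(im,cv2.COLOR_RGB2HSV)
    return cv2.inRange(h,(4,110,40),(16,255,255))
def blobs(m,amin=300):
    cs,_=cv2.findContours(m,cv2.RETR_EXTERNAL,cv2.CHAIN_APPROX_NONE)
    return [c for c in cs if cv2.contourArea(c)>amin]
def rods(im,K,z):
    for c in blobs(cv2.morphologyEx(brown(im),cv2.MORPH_CLOSE,np.ones((5,5)))):
        P=cast(K,c[:,0],z)[:,:2]
        (cx,cy),(w,h),a=cv2.minAreaRect((P*1000).astype(np.float32))
        if w<h: w,h,a=h,w,a-90
        print("blob px",c[:,0].mean(0).round(),"centre",round(cx,1),round(cy,1),"LxW",round(w),round(h),"ang",round((a+90)%180-90,1))
E
python3 - <<'E'
from h import *
o=dict(ee_pos=np.array([.5498,0,.24456]),tcp_rot=[-179.922,0,90])
rd=lambda n:cv2.imread(f"pics/{n}0.png")[:,:,::-1].copy()
print("wrist");rods(rd("wrist"),cam("wrist",o),.021)
for n in("scene","side"):print(n);rods(rd(n),cam(n),.021)
print("slab",cast(cam("wrist",o),[(228,22),(487,50),(420,372),(220,355)],.015).round(3))
E
```

```text
wrist
blob px [346. 294.] centre 574.2 -90.7 LxW 162 20 ang 1.5
blob px [345. 127.] centre 571.1 71.5 LxW 163 16 ang -8.9
scene
blob px [527. 281.] centre 721.5 278.6 LxW 197 69 ang -17.5
blob px [235. 261.] centre 441.3 -355.8 LxW 210 88 ang 10.0
blob px [115. 140.] centre -339.4 -652.1 LxW 632 86 ang 9.2
blob px [478.  79.] centre -644.4 928.1 LxW 1479 233 ang -35.1
side
blob px [377. 317.] centre 446.9 -352.3 LxW 182 88 ang 10.5
blob px [324. 222.] centre 574.9 -87.6 LxW 175 22 ang 1.7
blob px [276. 192.] centre 569.9 75.4 LxW 169 24 ang -8.8
blob px [577. 169.] centre 1200.5 -399.5 LxW 382 84 ang -89.8
blob px [249. 144.] centre 663.0 283.1 LxW 134 73 ang -16.7
blob px [18. 70.] centre 422.5 1211.1 LxW 612 126 ang 66.7
blob px [163.  62.] centre 808.8 847.7 LxW 865 162 ang -0.0
slab [[ 0.471  0.156  0.015]
 [ 0.69   0.135  0.015]
 [ 0.658 -0.188  0.015]
 [ 0.438 -0.166  0.015]]
```

The side view shows the rest at (377,317), the tub at (188,163), and the rods at (324,222) and (276,192). Next I estimate rest and tub poses while approaching the near rod with the fingers shut.

Run:
```python
from h import *
rd=lambda n:cv2.imread(f"pics/{n}0.png")[:,:,::-1].copy()
# tub rim outer corners, picked from the pictures
print("tub scene",cast(cam("scene"),[(462,197),(508,187),(533,236),(489,253)],.04).round(3))
print("tub side",cast(cam("side"),[(141,157),(222,135),(236,155),(153,181)],.04).round(3))
for n,z in(("scene",.01),("side",.01)):
    im=rd(n);h=cv2.cvtColor(im,cv2.COLOR_RGB2HSV)
    m=cv2.inRange(h,(8,80,60),(25,255,255))
    box=(200,225,75,70) if n=="scene" else (330,270,90,95)
    x,y,w,hh=box;mm=np.zeros_like(m);mm[y:y+hh,x:x+w]=m[y:y+hh,x:x+w]
    c=max(blobs(mm),key=cv2.contourArea);ap=cv2.approxPolyDP(c,3,True)[:,0]
    print(n,np.c_[ap,cast(cam(n),ap,z)[:,:2].round(3)].tolist())
S=cv2.resize(rd("scene")[225:300,195:275],None,fx=5,fy=5,interpolation=cv2.INTER_CUBIC)
T=cv2.resize(rd("side")[270:365,330:420],None,fx=4,fy=4,interpolation=cv2.INTER_CUBIC)
T=cv2.copyMakeBorder(T,0,max(0,375-T.shape[0]),0,0,cv2.BORDER_CONSTANT)[:375]
cv2.imwrite("pics/rest.png",np.hstack([S,T])[:,:,::-1])
```

```text
tub scene [[0.373 0.295 0.04 ]
 [0.362 0.447 0.04 ]
 [0.589 0.378 0.04 ]
 [0.619 0.237 0.04 ]]
tub side [[0.399 0.42  0.04 ]
 [0.618 0.351 0.04 ]
 [0.583 0.249 0.04 ]
 [0.362 0.31  0.04 ]]
scene [[236.0, 232.0, 0.316, -0.332], [226.0, 242.0, 0.353, -0.364], [214.0, 238.0, 0.327, -0.391], [220.0, 247.0, 0.37, -0.381], [211.0, 251.0, 0.38, -0.405], [230.0, 289.0, 0.537, -0.379], [262.0, 279.0, 0.524, -0.302], [255.0, 260.0, 0.448, -0.305], [241.0, 242.0, 0.364, -0.326], [235.0, 242.0, 0.36, -0.341], [239.0, 237.0, 0.341, -0.328]]
side [[383.0, 279.0, 0.537, -0.294], [340.0, 334.0, 0.363, -0.326], [374.0, 355.0, 0.373, -0.405], [410.0, 305.0, 0.52, -0.379], [400.0, 297.0, 0.523, -0.351], [405.0, 296.0, 0.532, -0.357], [406.0, 290.0, 0.547, -0.348], [392.0, 292.0, 0.522, -0.331]]
```

View pics/rest.png

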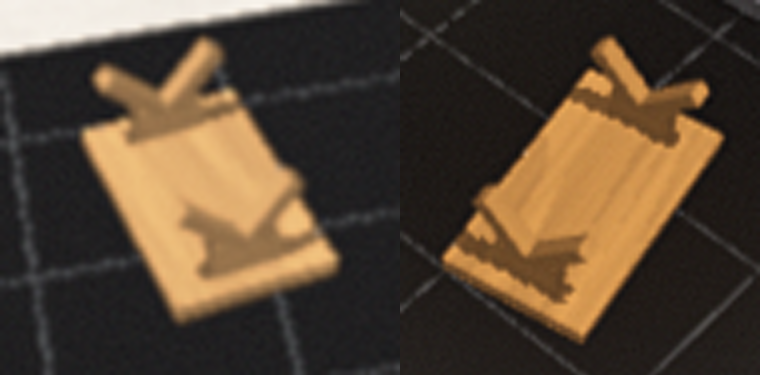

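Request:
{"name": "send_rows", "arguments": {
  "linear": [
    [-0.03,0.008,0.03],
    [-0.03,0.008,0.04],
    [-0.03,0.008,0.05],
    [-0.007,0,0.04],
    [0,0,0.025],
    [0,0,0],
    [0,0,0]
  ],
  "twist": [
    [0,0,0],
    [0,0,0],
    [0,0,0],
    [0,0,0],
    [0,0,0],
    [0,0,0],
    [0,0,0]
  ],
  "gripper": [0,0,0,0,0,0,0],
  "grip_force": 20
}}

```text
time: 1.02
ee_pos: [0.5745, -0.097, 0.0615]
tcp_rot: [179.9, 0.0, 90.0]
wrist_force: [0.7, -0.6, 0.4]
opening: 0.0001
grasp_force: 0.0
```

The crop confirms the rest, with its two V notches: centre about (0.442,-0.353), yaw about 10°. Now I descend to find contact with the rod.

Request:
{"name": "send_rows", "arguments": {
  "linear": [
    [0,0,0.006],
    [0,0,0.005],
    [0,0,0.002],
    [0,0,0]
  ],
  "twist": [
    [0,0,0],
    [0,0,0],
    [0,0,0],
    [0,0,0]
  ],
  "gripper": [0,0,0,0]
}}

```text
time: 1.52
ee_pos: [0.5739, -0.0969, 0.0472]
tcp_rot: [-180.0, -0.0, 90.0]
wrist_force: [0.2, 0.6, 1.0]
opening: 0.0002
grasp_force: 0.0
```

Run:
```python
from h import *
o=bot.get_obs();im=camera("wrist");cv2.imwrite("pics/w1.png",im[:,:,::-1]);print(o["ee_pos"],o["wrist_force"])
rods(im,cam("wrist",o),.021)
```

```text
[ 0.57391175 -0.09694182  0.04715682] [0.19720969 0.63775753 0.99937935]
blob px [322. 287.] centre 573.8 -90.8 LxW 168 21 ang 1.5
```

View pics/w1.png

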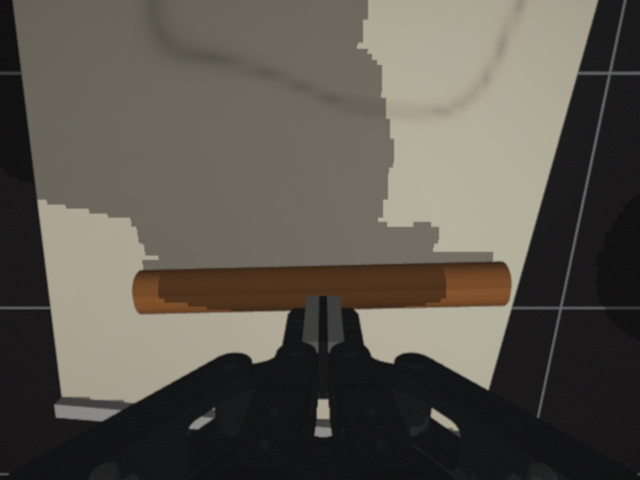

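The shut fingertips sit at (322,300), over the middle of the rod at (322,287), about 6 mm behind its axis. I'll ease down.

Request:
{"name": "send_rows", "arguments": {
  "linear": [
    [0,0,0.001],
    [0,0,0.001],
    [0,0,0]
  ],
  "twist": [
    [0,0,0],
    [0,0,0],
    [0,0,0]
  ],
  "gripper": [0,0,0]
}}

```text
time: 1.95
ee_pos: [0.574, -0.097, 0.0452]
tcp_rot: [-180.0, 0.0, 90.0]
wrist_force: [1.0, -0.2, -1.0]
opening: 0.0001
grasp_force: 0.0
```

Request:
{"name": "send_rows", "arguments": {
  "linear": [
    [0,0,0.0006],
    [0,0,0]
  ],
  "twist": [
    [0,0,0],
    [0,0,0]
  ],
  "gripper": [0,0]
}}

```text
time: 2.2
ee_pos: [0.574, -0.097, 0.0446]
tcp_rot: [-180.0, -0.0, 90.0]
wrist_force: [-0.1, -0.5, -0.0]
opening: -0.0004
grasp_force: 0.0
```

Request:
{"name": "send_rows", "arguments": {
  "linear": [
    [0,0,0.0005],
    [0,0,0]
  ],
  "twist": [
    [0,0,0],
    [0,0,0]
  ],
  "gripper": [0,0]
}}

```text
time: 2.45
ee_pos: [0.574, -0.097, 0.0442]
tcp_rot: [-180.0, -0.0, 90.0]
wrist_force: [0.1, 0.3, 0.4]
opening: 0.0002
grasp_force: 0.0
```

Request:
{"name": "send_rows", "arguments": {
  "linear": [
    [0,0,0.0003],
    [0,0,0]
  ],
  "twist": [
    [0,0,0],
    [0,0,0]
  ],
  "gripper": [0,0]
}}

```text
time: 2.7
ee_pos: [0.574, -0.097, 0.0438]
tcp_rot: [-180.0, 0.0, 90.0]
wrist_force: [0.2, -0.1, -0.4]
opening: 0.0004
grasp_force: 0.0
```

Request:
{"name": "send_rows", "arguments": {
  "linear": [
    [0,0,0.0002],
    [0,0,0]
  ],
  "twist": [
    [0,0,0],
    [0,0,0]
  ],
  "gripper": [0,0]
}}

```text
time: 2.95
ee_pos: [0.574, -0.097, 0.0437]
tcp_rot: [-180.0, 0.0, 90.0]
wrist_force: [0.2, 0.0, -0.1]
opening: 0.0005
grasp_force: 0.0
```

Request:
{"name": "send_rows", "arguments": {
  "linear": [
    [0,0,0.0003],
    [0,0,0]
  ],
  "twist": [
    [0,0,0],
    [0,0,0]
  ],
  "gripper": [0,0]
}}

```text
time: 3.2
ee_pos: [0.574, -0.097, 0.0434]
tcp_rot: [-180.0, -0.0, 90.0]
wrist_force: [-1.0, 0.2, 0.5]
opening: -0.0002
grasp_force: 0.0
```

Request:
{"name": "send_rows", "arguments": {
  "linear": [
    [0,0,0.0003],
    [0,0,0]
  ],
  "twist": [
    [0,0,0],
    [0,0,0]
  ],
  "gripper": [0,0]
}}

```text
time: 3.45
ee_pos: [0.574, -0.097, 0.0433]
tcp_rot: [180.0, 0.0, 90.0]
wrist_force: [-1.5, 0.7, 1.8]
opening: -0.0002
grasp_force: 1.1
```

Request:
{"name": "send_rows", "arguments": {
  "linear": [
    [0,0,0.0003],
    [0,0,0]
  ],
  "twist": [
    [0,0,0],
    [0,0,0]
  ],
  "gripper": [0,0]
}}

```text
time: 3.7
ee_pos: [0.5741, -0.097, 0.0432]
tcp_rot: [180.0, 0.0, 90.0]
wrist_force: [-1.3, 0.2, 4.0]
opening: -0.0001
grasp_force: 2.5
```

Contact at z≈0.0433, 4 N. Now I roll it toward +y.

Request:
{"name": "send_rows", "arguments": {
  "linear": [
    [0.002,0,0],
    [0.002,0,0],
    [0.002,0,0],
    [0,0,0]
  ],
  "twist": [
    [0,0,0],
    [0,0,0],
    [0,0,0],
    [0,0,0]
  ],
  "gripper": [0,0,0,0]
}}

```text
time: 4.2
ee_pos: [0.574, -0.0913, 0.0439]
tcp_rot: [180.0, 0.0, 90.0]
wrist_force: [-3.9, -0.4, 9.8]
opening: -0.0001
grasp_force: 5.1
```

Run:
```python
from h import *
o=bot.get_obs();im=camera("wrist");print(o["ee_pos"],o["wrist_force"])
rods(im,cam("wrist",o),.021)
```

```text
[ 0.57400154 -0.09127965  0.04391948] [-3.89050882 -0.44340663  9.78647103]
blob px [321. 296.] centre 573.7 -88.0 LxW 169 21 ang 1.5
```

Force is up to 9.8 N and the tip has risen 0.7 mm, which suggests wobble. I'll ease up while rolling on.

Request:
{"name": "send_rows", "arguments": {
  "linear": [
    [0,0,-0.0006],
    [0.002,0,-0.0002],
    [0.002,0,-0.0003],
    [0,0,0]
  ],
  "twist": [
    [0,0,0],
    [0,0,0],
    [0,0,0],
    [0,0,0]
  ],
  "gripper": [0,0,0,0]
}}

```text
time: 4.75
ee_pos: [0.5739, -0.0871, 0.0445]
tcp_rot: [180.0, 0.0, 90.0]
wrist_force: [-2.9, -1.1, 8.1]
opening: -0.0001
grasp_force: 3.8
```

Request:
{"name": "send_rows", "arguments": {
  "linear": [
    [0,0,-0.0002],
    [0.002,0,-0.0003],
    [0.002,0,-0.0003],
    [0,0,0]
  ],
  "twist": [
    [0,0,0],
    [0,0,0],
    [0,0,0],
    [0,0,0]
  ],
  "gripper": [0,0,0,0]
}}

```text
time: 5.25
ee_pos: [0.5739, -0.083, 0.0451]
tcp_rot: [180.0, 0.0, 90.0]
wrist_force: [-3.5, -0.7, 5.5]
opening: -0.0002
grasp_force: 2.9
```

Request:
{"name": "send_rows", "arguments": {
  "linear": [
    [0.002,0,-0.0003],
    [0.002,0,-0.0003],
    [0,0,0]
  ],
  "twist": [
    [0,0,0],
    [0,0,0],
    [0,0,0]
  ],
  "gripper": [0,0,0]
}}

```text
time: 5.62
ee_pos: [0.574, -0.0789, 0.0454]
tcp_rot: [-180.0, -0.0, 90.0]
wrist_force: [-3.4, -0.3, 5.6]
opening: -0.0004
grasp_force: 2.7
```

Request:
{"name": "send_rows", "arguments": {
  "linear": [
    [0.002,0,-0.0002],
    [0.002,0,-0.0002],
    [0,0,0]
  ],
  "twist": [
    [0,0,0],
    [0,0,0],
    [0,0,0]
  ],
  "gripper": [0,0,0]
}}

```text
time: 6.0
ee_pos: [0.574, -0.0749, 0.0457]
tcp_rot: [-180.0, -0.0, 90.0]
wrist_force: [-1.8, -0.1, 5.2]
opening: -0.0003
grasp_force: 2.5
```

Request:
{"name": "send_rows", "arguments": {
  "linear": [
    [0.002,0,-0.0001],
    [0.002,0,-0.0001],
    [0,0,0]
  ],
  "twist": [
    [0,0,0],
    [0,0,0],
    [0,0,0]
  ],
  "gripper": [0,0,0]
}}

```text
time: 6.38
ee_pos: [0.574, -0.0709, 0.0459]
tcp_rot: [180.0, -0.0, 90.0]
wrist_force: [-2.0, -0.1, 5.3]
opening: -0.0
grasp_force: 2.5
```

Run:
```python
from h import *
o=bot.get_obs();im=camera("wrist");print(o["ee_pos"],o["wrist_force"])
rods(im,cam("wrist",o),.021)
```

```text
[ 0.57400653 -0.07088134  0.045911  ] [-2.00306123 -0.06278959  5.3054737 ]
blob px [219. 318.] centre 527.8 -79.5 LxW 79 21 ang 1.5
blob px [425. 313.] centre 621.3 -77.0 LxW 77 21 ang 1.5
```

Request:
{"name": "send_rows", "arguments": {
  "linear": [
    [0.0015,0,0],
    [0.0015,0,0],
    [0,0,0]
  ],
  "twist": [
    [0,0,0],
    [0,0,0],
    [0,0,0]
  ],
  "gripper": [0,0,0]
}}

```text
time: 6.8
ee_pos: [0.574, -0.0679, 0.0459]
tcp_rot: [-180.0, -0.0, 90.0]
wrist_force: [-3.7, -0.2, 5.4]
opening: -0.0
grasp_force: 2.6
```

It rose 2.6 mm over the quarter turn, so this rod is out of round and goes to the tub. I lift, turn for the grasp, and look again.

Request:
{"name": "send_rows", "arguments": {
  "linear": [
    [0,0,-0.005],
    [0,0,-0.02],
    [0,0,-0.04],
    [0,0,-0.04],
    [-0.008,0,-0.02],
    [0,0,0],
    [0,0,0],
    [0,0,0]
  ],
  "twist": [
    [0,0,0],
    [0,0,-0.5],
    [0,0,-1],
    [0,0,-1],
    [0,0,-1],
    [0,0,-1],
    [0,0,-1],
    [0,0,-1]
  ],
  "gripper": [0,0,60,60,60,60,60,60]
}}

```text
time: 7.8
ee_pos: [0.5776, -0.0753, 0.1708]
tcp_rot: [180.0, 0.0, 155.3]
wrist_force: [-0.1, 0.0, 0.1]
opening: 0.0511
grasp_force: 0.0
```

Request:
{"name": "send_rows", "arguments": {
  "linear": [
    [0,0,0],
    [0,0,0],
    [0,0,0],
    [0,0,0]
  ],
  "twist": [
    [0,0,-1],
    [0,0,-1],
    [0,0,-0.65],
    [0,0,0]
  ],
  "gripper": [60,60,60,60]
}}

```text
time: 8.3
ee_pos: [0.5775, -0.0752, 0.1708]
tcp_rot: [180.0, 0.0, -178.5]
wrist_force: [-0.3, -0.1, 0.6]
opening: 0.0511
grasp_force: 0.0
```

Run:
```python
from h import *
o=bot.get_obs();im=camera("wrist");print(o["ee_pos"],o["tcp_rot"],o["wrist_force"],o["q"].round(1))
rods(im,cam("wrist",o),.021)
cv2.imwrite("pics/w2.png",im[:,:,::-1])
```

```text
[ 0.57753435 -0.07524972  0.17077498] [ 1.79994188e+02  5.39238344e-03 -1.78545886e+02] [-0.3285694  -0.06900194  0.56921397] [-7.4  8.5  5.7 87.2  0.  -8.9]
blob px [521. 215.] centre 572.0 71.4 LxW 164 19 ang -8.9
blob px [323. 215.] centre 576.4 -75.8 LxW 165 16 ang 1.5
blob px [  7. 101.] centre 493.3 -291.7 LxW 47 16 ang -12.9
```

The rod is at (0.576,-0.076), pixel (323,215), with yaw 1.5°. Descending to grasp.

Request:
{"name": "send_rows", "arguments": {
  "linear": [
    [0.002,0,0.04],
    [0,0,0.05],
    [0,0,0.03],
    [0,0,0.015],
    [0,0,0.006],
    [0,0,0]
  ],
  "twist": [
    [0,0,0],
    [0,0,0],
    [0,0,0],
    [0,0,0],
    [0,0,0],
    [0,0,0]
  ],
  "gripper": [60,60,60,60,60,60]
}}

```text
time: 9.1
ee_pos: [0.5759, -0.0754, 0.0307]
tcp_rot: [-180.0, 0.1, -178.5]
wrist_force: [-0.8, 0.7, 0.4]
opening: 0.0514
grasp_force: 0.0
```

Request:
{"name": "send_rows", "arguments": {
  "linear": [
    [0,0,0],
    [0,0,0],
    [0,0,0],
    [0,0,0],
    [0,0,0]
  ],
  "twist": [
    [0,0,0],
    [0,0,0],
    [0,0,0],
    [0,0,0],
    [0,0,0]
  ],
  "gripper": [0,0,0,0,0],
  "grip_force": 30
}}

```text
time: 9.72
ee_pos: [0.5759, -0.0754, 0.0309]
tcp_rot: [-180.0, 0.1, -178.5]
wrist_force: [-0.7, -0.3, 6.3]
opening: 0.0163
grasp_force: 31.5
```

Gripped. I lift and carry it to the tub.

Request:
{"name": "send_rows", "arguments": {
  "linear": [
    [0,0,-0.01],
    [0,0,-0.04],
    [0,0,-0.05],
    [0.01,0.05,-0.02],
    [0.01,0.055,0],
    [0.01,0.055,0],
    [0.01,0.055,0],
    [0.01,0.055,0]
  ],
  "twist": [
    [0,0,0],
    [0,0,0],
    [0,0,0],
    [0,0,0],
    [0,0,0],
    [0,0,0],
    [0,0,0],
    [0,0,0]
  ],
  "gripper": [0,0,0,0,0,0,0,0]
}}

```text
time: 10.72
ee_pos: [0.5177, 0.195, 0.1505]
tcp_rot: [180.0, 0.0, -178.5]
wrist_force: [0.4, -0.8, -0.8]
opening: 0.0162
grasp_force: 30.7
```

Request:
{"name": "send_rows", "arguments": {
  "linear": [
    [0.01,0.055,0],
    [0.01,0.055,0],
    [0.005,0.029,0],
    [0,0,0],
    [0,0,0]
  ],
  "twist": [
    [0,0,0],
    [0,0,0.9],
    [0,0,0.9],
    [0,0,0],
    [0,0,0]
  ],
  "gripper": [0,0,0,0,0]
}}

```text
time: 11.35
ee_pos: [0.4943, 0.3316, 0.15]
tcp_rot: [-180.0, -0.0, 163.6]
wrist_force: [0.2, -0.3, -0.9]
opening: 0.016
grasp_force: 30.7
```

Run:
```python
from h import *
o=bot.get_obs();im=camera("wrist");print(o["ee_pos"],o["tcp_rot"],o["opening"],o["grasp_force"],o["q"].round(1))
cv2.imwrite("pics/w3.png",im[:,:,::-1])
```

```text
[0.49428501 0.33160483 0.15003377] [-1.79979208e+02 -3.37230300e-03  1.63626308e+02] 0.016029082144179484 30.737913959892467 [33.9 10.3  5.5 85.2 -0.  50.2]
```

View pics/w3.png

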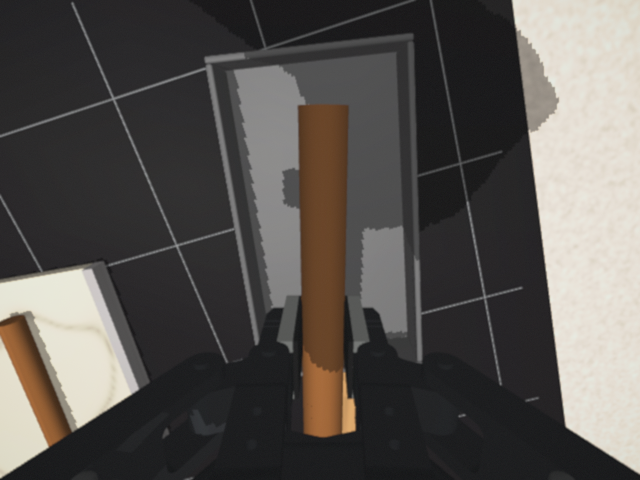

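The rod hangs over the tub, whose far rim corners are at (207,58) and (413,37). I check the centring numerically.

Run:
```python
from h import *
o=bot.get_obs();K=cam("wrist",o)
P=cast(K,[(207,58),(413,37),(257,345),(420,355)],.04);print(P.round(3))
a=(P[1]-P[0])/np.linalg.norm(P[1]-P[0])
d=P[3]-P[1]; print("long ang",np.degrees(np.arctan2(d[1],d[0])),"short len",np.linalg.norm(P[1]-P[0]))
n=np.array([-a[1],a[0],0]);n*=np.sign(n@d);c=(P[0]+P[1])/2+n*.11;print("centre",c, "err tool",R.from_euler("xyz",o["tcp_rot"],degrees=True).as_matrix().T@(c-o["ee_pos"]))
```

```text
[[0.369 0.299 0.04 ]
 [0.392 0.414 0.04 ]
 [0.555 0.264 0.04 ]
 [0.596 0.375 0.04 ]]
long ang -10.91828390384296 short len 0.11733054244096157
centre [0.48841013 0.33506815 0.04      ] err tool [0.00687378 0.00198416 0.11009239]
```

Request:
{"name": "send_rows", "arguments": {
  "linear": [
    [0.006,0.002,0.03],
    [0,0,0.04],
    [0,0,0.03],
    [0,0,0.016],
    [0,0,0.008],
    [0,0,0]
  ],
  "twist": [
    [0,0,-0.5],
    [0,0,0],
    [0,0,0],
    [0,0,0],
    [0,0,0],
    [0,0,0]
  ],
  "gripper": [0,0,0,0,0,0]
}}

```text
time: 12.15
ee_pos: [0.4894, 0.3356, 0.0264]
tcp_rot: [180.0, 0.0, 168.5]
wrist_force: [-0.5, -0.6, -0.7]
opening: 0.0163
grasp_force: 30.7
```

Request:
{"name": "send_rows", "arguments": {
  "linear": [
    [0,0,0],
    [0,0,0],
    [0,0,0],
    [0,0,0],
    [0,0,-0.01],
    [0,0,-0.04],
    [0,0,-0.05],
    [0,0,-0.03]
  ],
  "twist": [
    [0,0,0],
    [0,0,0],
    [0,0,0],
    [0,0,0],
    [0,0,0],
    [0,0,0],
    [0,0,0],
    [0,0,0]
  ],
  "gripper": [40,40,40,40,40,40,40,0]
}}

```text
time: 13.15
ee_pos: [0.4896, 0.3361, 0.1595]
tcp_rot: [179.9, 0.1, 168.5]
wrist_force: [0.2, -0.0, -0.3]
opening: 0.0173
grasp_force: 0.0
```

Run:
```python
from h import *
o=bot.get_obs();im=camera("wrist");print(o["ee_pos"],o["tcp_rot"],o["opening"],o["wrist_force"])
rods(im,cam("wrist",o),.014)
o=bot.get_obs();rods(camera("side"),cam("side"),.021)
cv2.imwrite("pics/w4.png",im[:,:,::-1])
```

```text
[0.48958852 0.33611351 0.15950246] [1.79863084e+02 1.33567139e-01 1.68501513e+02] 0.017324078826364307 [ 0.18752896 -0.02879844 -0.31516587]
blob px [324. 404.] centre 647.4 305.1 LxW 69 57 ang -11.5
blob px [ 27. 370.] centre 568.8 63.8 LxW 158 25 ang -9.0
blob px [322. 218.] centre 490.1 335.2 LxW 165 17 ang -11.2
blob px [377. 317.] centre 446.9 -352.4 LxW 182 87 ang 10.6
blob px [276. 192.] centre 569.9 75.5 LxW 169 24 ang -8.6
blob px [187. 164.] centre 482.6 330.8 LxW 166 33 ang -12.3
blob px [577. 169.] centre 1200.8 -399.5 LxW 382 83 ang -89.8
blob px [258. 141.] centre 695.4 273.3 LxW 202 73 ang -16.7
blob px [106.  83.] centre 573.2 882.3 LxW 390 101 ang 0.1
blob px [255.  41.] centre 1045.7 720.8 LxW 415 390 ang -90.0
```

The rod lies flat in the tub at (0.490,0.335). On to the second rod with shut fingers: it is at (0.571,0.0715), yaw −8.9°, and will roll toward −y.

Request:
{"name": "send_rows", "arguments": {
  "linear": [
    [-0.0263,-0.0471,0],
    [-0.0263,-0.0471,0],
    [-0.0263,-0.0471,0],
    [-0.0263,-0.0471,0],
    [-0.0263,-0.0471,0],
    [0,0,0.01],
    [0,0,0.02],
    [0,0,0.02]
  ],
  "twist": [
    [0,0,0],
    [0,0,0],
    [0,0,0],
    [0,0,0],
    [0,0,0],
    [0,0,1],
    [0,0,1],
    [0,0,1]
  ],
  "gripper": [0,0,0,0,0,0,0,0],
  "grip_force": 20
}}

```text
time: 14.25
ee_pos: [0.5708, 0.0784, 0.1049]
tcp_rot: [-180.0, -0.0, 138.1]
wrist_force: [0.3, -0.7, -0.0]
opening: -0.0002
grasp_force: 0.0
```

Request:
{"name": "send_rows", "arguments": {
  "linear": [
    [0,0,0.02],
    [0,0,0.02],
    [0,0,0.01],
    [0,0,0],
    [0,0,0],
    [0,0,0],
    [0,0,0]
  ],
  "twist": [
    [0,0,1],
    [0,0,1],
    [0,0,1],
    [0,0,1],
    [0,0,1],
    [0,0,0.74],
    [0,0,0]
  ],
  "gripper": [0,0,0,0,0,0,0]
}}

```text
time: 15.12
ee_pos: [0.5707, 0.0787, 0.0555]
tcp_rot: [-180.0, 0.0, 81.2]
wrist_force: [-0.8, -0.9, -0.3]
opening: -0.0001
grasp_force: 0.0
```

Run:
```python
from h import *
o=bot.get_obs();im=camera("wrist");print(o["ee_pos"],o["tcp_rot"],o["opening"],o["wrist_force"])
rods(im,cam("wrist",o),.021)
cv2.imwrite("pics/w5.png",im[:,:,::-1])
```

```text
[0.57069864 0.07872022 0.05549789] [-1.79962022e+02  1.05362280e-02  8.11506587e+01] -0.0001237676373938472 [-0.78101084 -0.87805833 -0.34313397]
blob px [323. 305.] centre 570.7 71.2 LxW 169 19 ang -8.8
```

Request:
{"name": "send_rows", "arguments": {
  "linear": [
    [0,0,0.005],
    [0,0,0.004],
    [0,0,0.001],
    [0,0,0]
  ],
  "twist": [
    [0,0,0],
    [0,0,0],
    [0,0,0],
    [0,0,0]
  ],
  "gripper": [0,0,0,0]
}}

```text
time: 15.68
ee_pos: [0.5709, 0.0788, 0.0458]
tcp_rot: [-180.0, 0.0, 81.1]
wrist_force: [-0.5, 0.3, 1.1]
opening: 0.0001
grasp_force: 0.0
```

Request:
{"name": "send_rows", "arguments": {
  "linear": [
    [0,0,0.0006],
    [0,0,0]
  ],
  "twist": [
    [0,0,0],
    [0,0,0]
  ],
  "gripper": [0,0]
}}

```text
time: 15.92
ee_pos: [0.571, 0.0788, 0.0454]
tcp_rot: [180.0, -0.0, 81.1]
wrist_force: [0.4, 0.1, -0.3]
opening: -0.0
grasp_force: 0.0
```

Request:
{"name": "send_rows", "arguments": {
  "linear": [
    [0,0,0.0004],
    [0,0,0]
  ],
  "twist": [
    [0,0,0],
    [0,0,0]
  ],
  "gripper": [0,0]
}}

```text
time: 16.18
ee_pos: [0.571, 0.0788, 0.0449]
tcp_rot: [-180.0, 0.0, 81.1]
wrist_force: [0.2, -0.2, 0.3]
opening: -0.0
grasp_force: 0.0
```

Request:
{"name": "send_rows", "arguments": {
  "linear": [
    [0,0,0.0004],
    [0,0,0]
  ],
  "twist": [
    [0,0,0],
    [0,0,0]
  ],
  "gripper": [0,0]
}}

```text
time: 16.42
ee_pos: [0.571, 0.0787, 0.0445]
tcp_rot: [-180.0, 0.0, 81.1]
wrist_force: [0.9, -0.3, -0.1]
opening: 0.0001
grasp_force: 0.0
```

Request:
{"name": "send_rows", "arguments": {
  "linear": [
    [0,0,0.0004],
    [0,0,0]
  ],
  "twist": [
    [0,0,0],
    [0,0,0]
  ],
  "gripper": [0,0]
}}

```text
time: 16.68
ee_pos: [0.571, 0.0788, 0.0441]
tcp_rot: [180.0, -0.0, 81.1]
wrist_force: [-0.1, 0.2, 0.8]
opening: 0.0001
grasp_force: 0.0
```

Request:
{"name": "send_rows", "arguments": {
  "linear": [
    [0,0,0.0004],
    [0,0,0]
  ],
  "twist": [
    [0,0,0],
    [0,0,0]
  ],
  "gripper": [0,0]
}}

```text
time: 16.92
ee_pos: [0.5711, 0.0788, 0.044]
tcp_rot: [180.0, -0.0, 81.1]
wrist_force: [-1.1, 0.0, 3.3]
opening: 0.0001
grasp_force: 1.7
```

Request:
{"name": "send_rows", "arguments": {
  "linear": [
    [0,0,0.0003],
    [0,0,0]
  ],
  "twist": [
    [0,0,0],
    [0,0,0]
  ],
  "gripper": [0,0]
}}

```text
time: 17.18
ee_pos: [0.5711, 0.0788, 0.0439]
tcp_rot: [180.0, -0.0, 81.1]
wrist_force: [-2.1, -0.4, 5.4]
opening: -0.0001
grasp_force: 3.0
```

Contact at z≈0.0441. Rolling toward −y (tool −x).

Request:
{"name": "send_rows", "arguments": {
  "linear": [
    [-0.002,0,0],
    [-0.002,0,0],
    [-0.001,0,0],
    [0,0,0]
  ],
  "twist": [
    [0,0,0],
    [0,0,0],
    [0,0,0],
    [0,0,0]
  ],
  "gripper": [0,0,0,0]
}}

```text
time: 17.68
ee_pos: [0.5703, 0.0738, 0.0439]
tcp_rot: [180.0, -0.0, 81.1]
wrist_force: [-2.2, -0.1, 6.2]
opening: 0.0003
grasp_force: 3.0
```

Request:
{"name": "send_rows", "arguments": {
  "linear": [
    [-0.002,0,0],
    [-0.002,0,0],
    [-0.001,0,0],
    [0,0,0]
  ],
  "twist": [
    [0,0,0],
    [0,0,0],
    [0,0,0],
    [0,0,0]
  ],
  "gripper": [0,0,0,0]
}}

```text
time: 18.18
ee_pos: [0.5695, 0.0689, 0.0439]
tcp_rot: [180.0, -0.0, 81.1]
wrist_force: [-3.2, 1.0, 6.1]
opening: 0.0001
grasp_force: 3.0
```

Request:
{"name": "send_rows", "arguments": {
  "linear": [
    [-0.002,0,0],
    [-0.002,0,0],
    [-0.001,0,0],
    [0,0,0]
  ],
  "twist": [
    [0,0,0],
    [0,0,0],
    [0,0,0],
    [0,0,0]
  ],
  "gripper": [0,0,0,0]
}}

```text
time: 18.68
ee_pos: [0.5688, 0.064, 0.0439]
tcp_rot: [180.0, -0.0, 81.1]
wrist_force: [-1.8, -0.5, 5.7]
opening: -0.0003
grasp_force: 3.0
```

Request:
{"name": "send_rows", "arguments": {
  "linear": [
    [-0.002,0,0],
    [-0.002,0,0],
    [-0.001,0,0],
    [0,0,0]
  ],
  "twist": [
    [0,0,0],
    [0,0,0],
    [0,0,0],
    [0,0,0]
  ],
  "gripper": [0,0,0,0]
}}

```text
time: 19.18
ee_pos: [0.568, 0.059, 0.0439]
tcp_rot: [180.0, -0.0, 81.1]
wrist_force: [-2.5, -0.1, 5.5]
opening: 0.0001
grasp_force: 3.0
```

Run:
```python
from h import *
o=bot.get_obs();im=camera("wrist");print(o["ee_pos"],o["wrist_force"])
rods(im,cam("wrist",o),.021)
```

```text
[0.56799655 0.05902178 0.04393167] [-2.50767504 -0.11749732  5.48098335]
blob px [322. 298.] centre 569.3 61.5 LxW 169 19 ang -8.9
```

Request:
{"name": "send_rows", "arguments": {
  "linear": [
    [-0.002,0,0],
    [-0.002,0,0],
    [-0.002,0,0],
    [-0.002,0,0],
    [-0.0015,0,0],
    [0,0,0]
  ],
  "twist": [
    [0,0,0],
    [0,0,0],
    [0,0,0],
    [0,0,0],
    [0,0,0],
    [0,0,0]
  ],
  "gripper": [0,0,0,0,0,0]
}}

```text
time: 19.98
ee_pos: [0.5665, 0.0496, 0.0438]
tcp_rot: [180.0, -0.0, 81.1]
wrist_force: [-2.3, 0.3, 6.1]
opening: 0.0002
grasp_force: 2.8
```

The height stayed constant through the quarter turn, so this rod is true and goes to the rest. I lift, turn and look.

Request:
{"name": "send_rows", "arguments": {
  "linear": [
    [0,0,-0.005],
    [0,0,-0.02],
    [0,0,-0.04],
    [0,0,-0.04],
    [0,0,-0.02],
    [0,0,0],
    [0,0,0],
    [0,0,0]
  ],
  "twist": [
    [0,0,0],
    [0,0,-0.5],
    [0,0,-1],
    [0,0,-1],
    [0,0,-1],
    [0,0,-1],
    [0,0,-1],
    [0,0,-1]
  ],
  "gripper": [0,0,60,60,60,60,60,60]
}}

```text
time: 20.98
ee_pos: [0.5665, 0.0496, 0.1684]
tcp_rot: [-180.0, -0.0, 146.4]
wrist_force: [-0.7, 0.5, 0.7]
opening: 0.051
grasp_force: 0.0
```

Request:
{"name": "send_rows", "arguments": {
  "linear": [
    [0,0,0],
    [0,0,0],
    [0,0,0],
    [0,0,0]
  ],
  "twist": [
    [0,0,-1],
    [0,0,-1],
    [0,0,-0.5],
    [0,0,0]
  ],
  "gripper": [60,60,60,60]
}}

```text
time: 21.48
ee_pos: [0.5664, 0.0496, 0.1683]
tcp_rot: [-180.0, -0.0, 171.1]
wrist_force: [0.2, -0.9, 0.1]
opening: 0.0511
grasp_force: 0.0
```

Run:
```python
from h import *
o=bot.get_obs();im=camera("wrist");print(o["ee_pos"],o["tcp_rot"],o["q"].round(1))
rods(im,cam("wrist",o),.021)
```

```text
[0.56642147 0.04961738 0.16832878] [-1.79994385e+02 -1.03182962e-02  1.71061679e+02] [ 5.   6.7  3.4 86.7 -0.  13.9]
blob px [618. 323.] centre 692.5 273.1 LxW 197 43 ang -1.6
blob px [333. 221.] centre 570.4 56.9 LxW 164 16 ang -8.9
```

Request:
{"name": "send_rows", "arguments": {
  "linear": [
    [-0.0022,0.0078,0.04],
    [0,0,0.05],
    [0,0,0.03],
    [0,0,0.014],
    [0,0,0.005],
    [0,0,0]
  ],
  "twist": [
    [0,0,0],
    [0,0,0],
    [0,0,0],
    [0,0,0],
    [0,0,0],
    [0,0,0]
  ],
  "gripper": [60,60,60,60,60,60]
}}

```text
time: 22.28
ee_pos: [0.5704, 0.057, 0.0304]
tcp_rot: [180.0, 0.1, 171.1]
wrist_force: [1.5, -0.1, 1.4]
opening: 0.0515
grasp_force: 0.0
```

Request:
{"name": "send_rows", "arguments": {
  "linear": [
    [0,0,0],
    [0,0,0],
    [0,0,0],
    [0,0,0],
    [0,0,0]
  ],
  "twist": [
    [0,0,0],
    [0,0,0],
    [0,0,0],
    [0,0,0],
    [0,0,0]
  ],
  "gripper": [0,0,0,0,0],
  "grip_force": 30
}}

```text
time: 22.9
ee_pos: [0.5704, 0.0571, 0.0304]
tcp_rot: [180.0, 0.1, 171.1]
wrist_force: [-1.4, 0.1, 5.6]
opening: 0.0166
grasp_force: 29.4
```

Request:
{"name": "send_rows", "arguments": {
  "linear": [
    [0,0,-0.01],
    [0,0,-0.04],
    [0,0,-0.05],
    [0.009,-0.055,-0.03],
    [0.009,-0.055,0],
    [0.009,-0.055,0],
    [0.009,-0.055,0],
    [0.009,-0.055,0]
  ],
  "twist": [
    [0,0,0],
    [0,0,0],
    [0,0,0],
    [0,0,0],
    [0,0,0],
    [0,0,0],
    [0,0,0],
    [0,0,0]
  ],
  "gripper": [0,0,0,0,0,0,0,0]
}}

```text
time: 23.9
ee_pos: [0.4822, -0.2086, 0.1597]
tcp_rot: [-180.0, 0.0, 171.1]
wrist_force: [0.7, -0.0, 0.2]
opening: 0.0165
grasp_force: 29.4
```

Request:
{"name": "send_rows", "arguments": {
  "linear": [
    [0.009,-0.055,0],
    [0.009,-0.055,0],
    [0,-0.04,0],
    [0,0,0],
    [0,0,0]
  ],
  "twist": [
    [0,0,0],
    [0,0,0],
    [0,0,-0.95],
    [0,0,-0.94],
    [0,0,0]
  ],
  "gripper": [0,0,0,0,0]
}}

```text
time: 24.52
ee_pos: [0.4418, -0.3528, 0.1592]
tcp_rot: [180.0, -0.0, -170.1]
wrist_force: [0.1, 0.0, 0.3]
opening: 0.0165
grasp_force: 29.5
```

Run:
```python
from h import *
o=bot.get_obs();im=camera("wrist");print(o["ee_pos"],o["tcp_rot"],o["opening"],o["grasp_force"],o["q"].round(1))
cv2.imwrite("pics/w6.png",im[:,:,::-1])
```

```text
[ 0.44175643 -0.3528452   0.15924053] [ 1.79988862e+02 -4.41889944e-03 -1.70119126e+02] 0.0164619936836753 29.50402468442917 [-38.6   6.2   1.9  85.7   0.  -48.5]
```

View pics/w6.png

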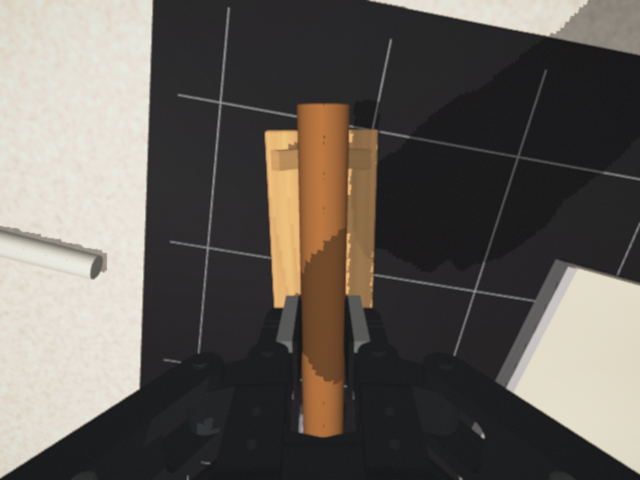

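The rod is over the rest: base far corners at (265,131) and (378,129), sides running down to (274,305) and (372,307).

Run:
```python
from h import *
o=dict(ee_pos=np.array([.44176,-.35285,.15924]),tcp_rot=[180,0,-170.12]);K=cam("wrist",o)
im=cv2.imread("pics/w6.png")[:,:,::-1].copy()
h=cv2.cvtColor(im,cv2.COLOR_RGB2HSV)
m=cv2.inRange(h,(8,70,60),(28,255,255))
Lx,Rx=[],[]
for y in range(180,285,5):
    r=np.flatnonzero(m[y,240:410])+240; Lx.append((r[0],y));Rx.append((r[-1]+1,y))
T=R.from_euler("xyz",o["tcp_rot"],degrees=True).as_matrix()
for n,p in(("L",Lx),("R",Rx)):
    Q=(cast(K,p,.01)-o["ee_pos"])@T; f=np.polyfit(Q[:,0],Q[:,1],1); print(n,"tool y at x=0:",f[1].round(4),"slope deg",np.degrees(f[0]).round(2))
F=(cast(K,[(265,131),(378,129)],.01)-o["ee_pos"])@T;print("far edge tool",F.round(4))
print("base centre tool x",F[:,0].mean()-.075)
E=(cast(K,[(299,104),(349,104)],.15)-o["ee_pos"])@T;print("rod far end",E.round(4))
```

```text
L tool y at x=0: -0.0415 slope deg -0.57
R tool y at x=0: 0.0392 slope deg -0.79
far edge tool [[ 0.0705 -0.0413  0.1492]
 [ 0.0719  0.0379  0.1492]]
base centre tool x -0.003813418347106662
rod far end [[ 0.0823 -0.0088  0.0092]
 [ 0.0823  0.0082  0.0092]]
```

Request:
{"name": "send_rows", "arguments": {
  "linear": [
    [-0.005,-0.001,0.03],
    [0,0,0.04],
    [0,0,0.02],
    [0,0,0.01],
    [0,0,0.004],
    [0,0,0]
  ],
  "twist": [
    [0,0,-0.07],
    [0,0,0],
    [0,0,0],
    [0,0,0],
    [0,0,0],
    [0,0,0]
  ],
  "gripper": [0,0,0,0,0,0]
}}

```text
time: 25.32
ee_pos: [0.4475, -0.3526, 0.0557]
tcp_rot: [-180.0, 0.0, -169.3]
wrist_force: [-0.4, 0.5, 0.1]
opening: 0.0167
grasp_force: 29.5
```

Request:
{"name": "send_rows", "arguments": {
  "linear": [
    [0,0,0.001],
    [0,0,0.001],
    [0,0,0]
  ],
  "twist": [
    [0,0,0],
    [0,0,0],
    [0,0,0]
  ],
  "gripper": [0,0,0]
}}

```text
time: 25.7
ee_pos: [0.4472, -0.3527, 0.0531]
tcp_rot: [-180.0, 0.0, -169.3]
wrist_force: [-0.1, 0.4, -0.2]
opening: 0.0161
grasp_force: 29.5
```

Request:
{"name": "send_rows", "arguments": {
  "linear": [
    [0,0,0.0008],
    [0,0,0]
  ],
  "twist": [
    [0,0,0],
    [0,0,0]
  ],
  "gripper": [0,0]
}}

```text
time: 25.95
ee_pos: [0.4471, -0.3526, 0.0521]
tcp_rot: [180.0, -0.0, -169.3]
wrist_force: [1.2, 0.5, -0.5]
opening: 0.0166
grasp_force: 29.5
```

Request:
{"name": "send_rows", "arguments": {
  "linear": [
    [0,0,0.0007],
    [0,0,0]
  ],
  "twist": [
    [0,0,0],
    [0,0,0]
  ],
  "gripper": [0,0]
}}

```text
time: 26.2
ee_pos: [0.4471, -0.3526, 0.0514]
tcp_rot: [180.0, -0.0, -169.3]
wrist_force: [-0.1, -0.3, -0.5]
opening: 0.0164
grasp_force: 29.5
```

Request:
{"name": "send_rows", "arguments": {
  "linear": [
    [0,0,0.0005],
    [0,0,0]
  ],
  "twist": [
    [0,0,0],
    [0,0,0]
  ],
  "gripper": [0,0]
}}

```text
time: 26.45
ee_pos: [0.4471, -0.3526, 0.051]
tcp_rot: [180.0, -0.0, -169.3]
wrist_force: [-0.8, 0.2, -0.1]
opening: 0.0166
grasp_force: 29.5
```

About 0.5 mm above the seat with no contact force. I release and let the V centre it.

Request:
{"name": "send_rows", "arguments": {
  "linear": [
    [0,0,0],
    [0,0,0],
    [0,0,0],
    [0,0,0],
    [0,0,-0.01],
    [0,0,-0.04],
    [0,0,-0.05],
    [0,0,-0.02]
  ],
  "twist": [
    [0,0,0],
    [0,0,0],
    [0,0,0],
    [0,0,0],
    [0,0,0],
    [0,0,0],
    [0,0,0],
    [0,0,0]
  ],
  "gripper": [45,45,45,45,45,45,45,45]
}}

```text
time: 27.45
ee_pos: [0.4479, -0.3532, 0.1752]
tcp_rot: [-179.8, 0.2, -169.3]
wrist_force: [0.3, -0.1, -0.3]
opening: 0.0385
grasp_force: 0.0
```

Request:
{"name": "send_rows", "arguments": {
  "linear": [
    [0,0.05,-0.02],
    [0,0.05,0],
    [0,0,0]
  ],
  "twist": [
    [0,0,0],
    [0,0,0],
    [0,0,0]
  ],
  "gripper": [45,45,45]
}}

```text
time: 27.82
ee_pos: [0.4284, -0.2523, 0.1927]
tcp_rot: [-179.9, 0.1, -169.2]
wrist_force: [0.9, -0.1, 0.2]
opening: 0.0385
grasp_force: 0.0
```

Run:
```python
from h import *
o=bot.get_obs();im=camera("wrist");s=camera("side");c=camera("scene");print(o["ee_pos"],o["wrist_force"],o["opening"])
rods(im,cam("wrist",o),.041)
cr=lambda i,x,y:cv2.resize(i[y:y+120,x:x+130],None,fx=3,fy=3,interpolation=cv2.INTER_CUBIC)
w=cv2.resize(im,(390,292));w=cv2.copyMakeBorder(w,0,68,0,0,cv2.BORDER_CONSTANT)
cv2.imwrite("pics/fin.png",np.hstack([w,cr(s,315,255)])[:,:,::-1])
for z,n,i in((.041,"side",s),):
    print("seat expected", proj(cam(n),[[.447,-.353,.041]]))
```

```text
[ 0.42835588 -0.25225875  0.19266869] [ 0.89976453 -0.05316115  0.19758434] 0.038478391808876064
blob px [197. 214.] centre 446.5 -347.1 LxW 166 82 ang 10.4
seat expected [[379.31155413 308.06643929]]
```

View pics/fin.png

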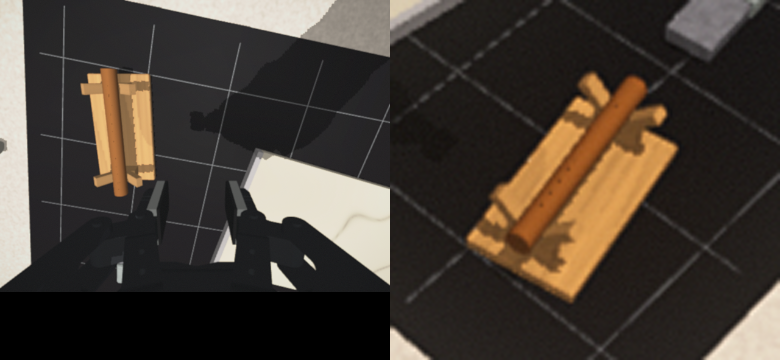

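The rod lies in both V notches, overhanging about equally at each end (wrist panel (115,130), side panel (575,165)). The gripper is clear, so I hand in.

```bash
python3 -c "
from workcell import ticket
print(ticket.job_done())"
```

```text
the job is handed in; nothing more can be done
None
```

The job is handed in: the first rod rose about 2.6 mm over a quarter turn and lies flat in the grey tub, and the second rolled true and lies in both notches of the rest. It took about 28 s, and force readings on the rods peaked near 10 N.

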